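Couple the hose-tail plug to the bench air outlet

ROBOT

A 7-joint arm with a two-finger parallel gripper is mounted at the origin on the work surface. World frame = base frame: x ahead of the robot, y to its left, z up, the work surface at z = 0. Lengths are in m, angles in degrees, forces in N, time in s.
With the tool pointing down it reaches from about 0.425 to 0.875 m from the base axis. Payload 4.7 kg.
Tool frame: the origin (TCP) lies at the very end of the fingers, on their centre line; the grasp point (between the pads) lies 19 mm behind it; z points along the fingers, y is the line along which they close (so a half turn about z gives the same grasp; the last joint's range is limited). The gripper opens to 87 mm and grips with 3 to 60 N. Pads are 19 mm wide; open, the fingers measure 117 mm over their backs; the gripper's body (75 mm by 190 mm) begins 51 mm behind the grasp point.
Start: joints at [77.813, 18.392, -4.016, 83.108, 1.295, 78.541, -3.26], TCP at [0.146, -0.633, 0.223] pointing down, gripper open.
Joint ranges: [-163.93, 163.93], [-17.29, 119.83], [-79.2, 71.16], [3.27, 140.29], [-89.18, 269.18], [5.43, 117.66], [-154.24, 154.24]. Speed limits (degrees/s): [147.25, 147.25, 180, 180, 180, 180, 180].

INTERFACE

Orientations are given as [roll, pitch, yaw] about the fixed x, y, z axes, in that order (R = Rz(yaw) Ry(pitch) Rx(roll)).
In Python, from cell import telemetry, cams, env gives the robot as it stands.
- The arm moves only by the tool arm_command, never from a script. Its argument "series" is text: rows parted by semicolons, each of 5 numbers parted by spaces: the shift along the tool's x, y, z in mm, then the turn about the tool's z in rad, then the closure in counts, from 0 (fully open) to 255 (shut). A call has 1 to 20 rows; each row shifts and turns the commanded pose from where the row before left it, along the tool's axes as they then stand; what a row does not reach is not made up. A row lasts 1/12 s, in which the tool goes at most 41.7 mm and 7.16 degrees, less where a joint would pass 70% of its speed; a pose out of reach is approached as far as the arm can. A call is refused whole if a number of a shift passes 41.7 or a number of a turn 0.125, either way. A call with a gripper value outside its range is refused whole. The fingers move at their own pace and stop on an object; "squeeze" is the grip in N (left out, the last holds). Time passes only in rows, so rows that do not move let the fingers close. It gives the time, the measured TCP pose, the force, the opening and the grip force at its end, in the units of the state.
- telemetry.get_obs(): the state, without advancing time (a new reading comes with each control period).
- cams.read_camera(name): name is "side" or "top" or "wrist"; returns the picture (400x640x3 uint8, blue, green, red); there is no depth.
- cams.calibration(name): a dict with "K" (3x3 intrinsics, pixels), "dist" ([k1, k2, p1, p2, k3] as OpenCV has them; the pictures are not rectified), "origin" and "rotation" of the camera in the world; the wrist camera has in their place "hand_eye" (4x4, takes a point from camera to tool coordinates, whose origin is the TCP and whose axes are the flange's). Camera axes: x right, y down, z forward; pixel columns grow to the right and rows downward; lengths in m; the calibration is good to about 2 mm. A picture is of the moment at which its call begins: read the wrist's pose just before it. calibration takes no time and is no camera call.
- env.sign_off(): hands the job in; it is judged then, once.
The state is a dict: "time_s": time; "qpos": joint angles; "joint_velocities": joint speeds; "effort": joint torques, N m; "tool_pos": TCP position; "tool_rot": TCP orientation; "force": force on the tool from outside, world axes, zero at the start; "wrist_torque": the same for the moment, N m; "grip_width": finger opening in m; "grasp_force": force on a finger pad.
Only numpy, scipy, OpenCV 4.12 (cv2) and the standard library are available. Lean on these libraries where they do the work, as an engineer would, in place of code of your own. Each camera call takes 0.05 s, during which the arm holds its last target. There are 200 camera calls.

TASK

Fit the steel plug with the barbed hose tail from the wooden rack to the air coupler on the bench outlet: pull the coupler's sleeve back (down) until it catches and let go of it, then push the plug straight down into the mouth until the sleeve springs forward again and locks it, and let go. Press only as hard as the spring needs, never force the plug hard against the coupler, and leave the other fittings in the rack and the glassware and things on the bench where they are.

Things in the scene. Friction and masses are not known exactly. Their poses are not given: they have to be found in the camera images.
- outlet: Bench air outlet, fixed upright: metal foot 76 mm across, column 34 mm across up to 44 mm, and on top a brass and steel quick coupler that opens upward. Origin on the bench on the coupler's vertical axis, z up. The coupler is screwed on to a height that is NOT reported: its mouth stands anywhere from 102 to 118 mm above the bench; find it by feel or by looking
- coupler_mouth (a point): Nominal mouth (top rim) of the coupler, on its axis, 110 mm above the bench; the true one is up to 8 mm higher or lower. Brass collar 36 mm across, 13 mm high; a funnel 30 mm wide narrows over 6 mm to a bore 20.6 mm wide. With the sleeve forward, jaws 14 mm below the mouth stop the plug
- coupler_sleeve (a point): Nominal middle of the ridged steel sleeve when forward (again up to 8 mm off in height): 42 mm across, 29 mm long, its top 5 mm a rim 46 mm across; it lies 13 to 42 mm below the mouth. Grip it round from above and push it down to pull it back. Below it is a stem 24 mm across
- coupler_inside (a point): Nominal top of the sprung valve in the bore (height up to 8 mm off), 29 mm below the mouth when the sleeve is back. It pushes against the plug's tip with 4 to 8 N, growing over 4 mm of travel; then the jaws close on the plug and free the sleeve; beyond, 3 mm of cushion (to about 20 N) and a hard stop. Seated, the plug's tip is 32 mm below the mouth, its shoulder 4 mm above it
- sleeve (a joint): sleeve position in m: 0 = fully forward (up), grows as it is pulled back (down) against a spring of about 5 N (forward) to 10 N (back); end of travel 0.012. Pulled beyond 0.007 and let go, it catches and stays at about 0.007 until the plug is pushed home, then springs to 0
- plug_grip (a point): centre of the grip of the plug to fit, an upright steel fitting 99 mm long, known by its barbed hose tail (15 mm across, top 35 mm above this point). Grip: cylinder 22 mm across, from 24 mm below to 14 mm above this point. Shoulder 27 mm across, underside 28 mm below, resting on the rack. Nose 19 mm across, grooved, chamfered tip 64 mm below. z up along the plug; 0.12 to 0.2 kg
- rack: Wooden block 68 x 176 x 45 mm, fixed; origin under its centre, x across, y along its row of three holes 55 mm apart. The plug and two other steel fittings (tops 24 to 31 mm above their grip centres, same grips) hang in the holes by their shoulders; the plug may be in any of the three
- blank: bystander: fitting in the rack with a plain domed top, origin at the tip of its nose
- tee: bystander: fitting in the rack with a small cross bar on top, origin at the tip of its nose
- beaker: bystander: empty glass beaker 74 mm wide, 92 mm high, origin under it
- flask: bystander: conical glass flask 80 mm wide, 119 mm high, origin under it
- reagent: bystander: white plastic bottle 68 mm wide, 150 mm high, origin under it
- spanner: bystander: steel spanner lying flat
- stopper: bystander: rubber stopper 34 mm wide, 28 mm high, origin under it
- vialbox: bystander: open cardboard box 70 x 100 x 50 mm with six white vials, origin under it
- matchbox: bystander: small cardboard box 36 x 54 x 16 mm, origin under it
- plug: the same plug as at plug_grip; origin at the tip of its nose, 64 mm below plug_grip
Mind the look-alikes: they are no part of the job. What is shaped like the plug but turquoise or yellow is not meant.

How it is judged (in metres and radians):
On the way, in this order (a step that is already met when the one before it is completed fails the run):
1. the sleeve is pulled back, caught and let go of (value of joint sleeve above 0.0055 m and contact force between the fingers and outlet below 0.2 N), for 0.2 s.
2. the plug is seated in the coupler and the sleeve has sprung forward (value of joint sleeve below 0.002 m and horizontal distance between plug_grip and outlet below 0.004 m and z of plug_grip in the frame of outlet between 0.126 and 0.152 m and angle between plug_grip's own z axis and vertical below 0.08 rad), for 0.2 s.
At the end, for the whole second after the job is handed in: the plug stands in the coupler's bore (axis within 4 mm of the coupler's, upright within 0.08 rad, its grip centre 126 to 152 mm above the bench, which it reaches only when past the jaws), at rest (under 0.02 m/s), and the sleeve is within 2 mm of fully forward, locking it (all of step 2 and linear speed of plug below 0.02 m/s); the robot touches nothing.
It fails at once if the plug was pressed against the coupler with more than 30 N (contact force between plug and outlet above 30 N).
It fails at once if another thing on the bench or in the rack was moved by more than 30 mm (distance of any of blank, tee, beaker, flask, reagent, spanner, stopper, vialbox, matchbox from where it was at the start of the episode above 0.03 m).
It also fails if it takes over 51 s, if anything falls off the work surface, if the arm or the gripper's body presses on something with over 40 N, if the wrist force passes 120 N, or if a joint passes its speed limit or range.

## Working session

There is one attempt and no reset: what is moved stays moved. The work goes in short steps, Python scripts to look and compute and a tool call to move; the robot and the scene stay as the last step left them, time stands still between calls to the robot, and variables do not carry over. Pictures are saved under pics/ and viewed, at most 10 in all, crops included, and the job is handed in when it is done.

Besides the shell and the picture viewer there is one more tool, called after ">>>" in YAML: its name, and indented under it one key for each argument. arm_command: Moves the arm, as the interface text tells. Its arguments: {"type":"object","properties":{"series":{"type":"string"},"squeeze":{"type":"number"}},"required":["series"]}

```bash
mkdir -p pics; ls
python3 - <<'E'
from cell import telemetry,cams
import cv2,numpy as np
print(telemetry.get_obs())
for n in("top","side"):
    cv2.imwrite(f"pics/{n}0.png",cams.read_camera(n)); print(n,cams.calibration(n))
print(cams.calibration("wrist"))
E
```

```text
pics
{'time_s': 0.0, 'qpos': array([77.81520257, 18.43734143, -4.0141295 , 83.17296974,  1.29424537,
       78.53874573, -3.25994068]), 'joint_velocities': array([ 0.00141976,  0.01198583,  0.01922522, -0.01735568,  0.01970798,
        0.01037495,  0.00963628]), 'effort': array([-6.69310903e-04, -4.91292465e+01, -4.04019020e-01, -3.12529635e+01,
       -6.40267530e-02,  4.36871743e-02,  1.70898452e-04]), 'tool_pos': array([ 0.14596022, -0.63286162,  0.2214977 ]), 'tool_rot': array([-1.79896132e+02,  5.27550480e-03,  1.29930872e+01]), 'force': array([-0.04311531,  0.12929696,  0.35155834]), 'wrist_torque': array([ 0.01091765,  0.0115654 , -0.01582738]), 'grasp_force': 0.0, 'grip_width': 0.08683979639620663}
top {'K': array([[455.24945211,   0.        , 312.65786628],
       [  0.        , 455.24945211, 195.2432864 ],
       [  0.        ,   0.        ,   1.        ]]), 'dist': array([-0.09028328,  0.        ,  0.        ,  0.        ,  0.        ]), 'origin': array([ 0.33042193, -0.05413297,  1.47619622]), 'rotation': array([-169.74081747,    0.42578675,  -91.06558044])}
side {'K': ar
[... 255 characters left out ...]
46271137, -1.04163452,  0.77554851]), 'rotation': array([-124.64171706,   -0.75691561,   -7.14865262])}
{'K': array([[287.47968734,   0.        , 325.74955042],
       [  0.        , 287.47968734, 198.11241163],
       [  0.        ,   0.        ,   1.        ]]), 'dist': array([-0.03752682,  0.        ,  0.        ,  0.        ,  0.        ]), 'hand_eye': array([[-3.02861014e-05, -9.57807373e-01, -2.87410918e-01,
         7.87628729e-02],
       [ 9.99999857e-01, -1.82724885e-04,  5.03561749e-04,
        -4.38615451e-04],
       [-5.34832283e-04, -2.87410861e-01,  9.57807241e-01,
        -1.62038229e-01],
       [ 0.00000000e+00,  0.00000000e+00,  0.00000000e+00,
         1.00000000e+00]])}
```

View pics/top0.png

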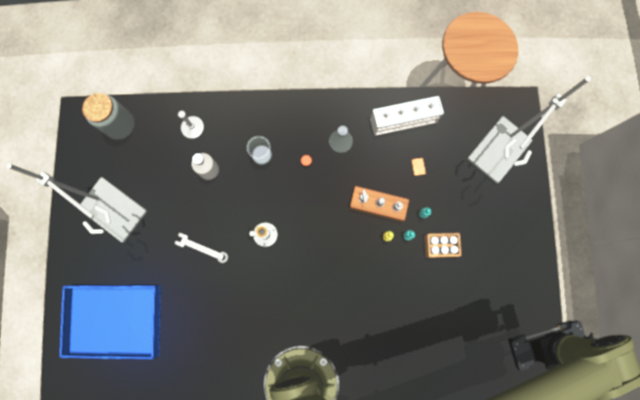

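View pics/side0.png

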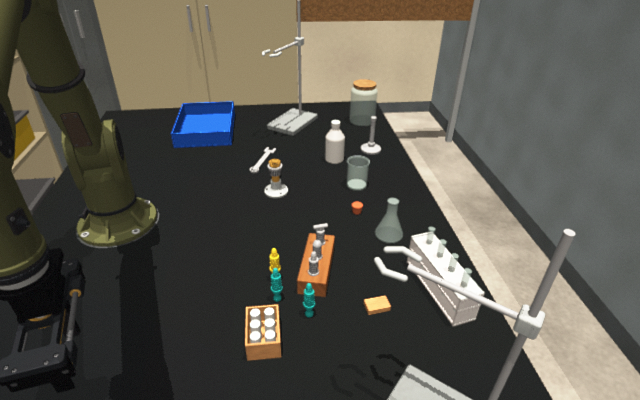

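The top view shows the rack at (380,203) with fittings at about (364,197), (381,202) and (398,206), and the outlet at (264,234). The side view has the outlet at (276,175) and the rack at (317,262). I'll enlarge both areas to tell the fittings apart.

```bash
cat > h.py <<'E'
from cell import telemetry,cams
import cv2,numpy as np
from scipy.spatial.transform import Rotation as Ro
def pose(n):
    c=cams.calibration(n)
    if n!="wrist": return c,np.array(c["origin"]),Ro.from_euler("xyz",c["rotation"],degrees=True).as_matrix()
    o=telemetry.get_obs(); R=Ro.from_euler("xyz",o["tool_rot"],degrees=True).as_matrix()
    H=c["hand_eye"]; return c,o["tool_pos"]+R@H[:3,3],R@H[:3,:3]
def ray(n,px,p=None):
    c,o,R=p or pose(n)
    u=cv2.undistortPoints(np.array([[px]],float),c["K"],c["dist"])[0,0]
    return o,R@np.array([u[0],u[1],1])
def plane(n,px,z,p=None):
    o,d=ray(n,px,p); return o+d*(z-o[2])/d[2]
def cross(n1,p1,n2,p2):
    A=np.zeros((3,3));b=np.zeros(3);rs=[]
    for n,p in((n1,p1),(n2,p2)):
        o,d=ray(n,p);d=d/np.linalg.norm(d);M=np.eye(3)-np.outer(d,d);A+=M;b+=M@o;rs.append((M,o))
    x=np.linalg.solve(A,b);return x,[np.linalg.norm(M@(x-o)) for M,o in rs]
def proj(n,X,p=None):
    c,o,R=p or pose(n)
    return cv2.projectPoints(np.array([R.T@(np.array(X)-o)]),np.zeros(3),np.zeros(3),c["K"],c["dist"])[0][0,0]
E
python3 - <<'E'
from h import *
t=cv2.imread("pics/top0.png");s=cv2.imread("pics/side0.png")
f=lambda i,x,y,w,h,k:cv2.resize(i[y:y+h,x:x+w],None,fx=k,fy=k,interpolation=cv2.INTER_CUBIC)
a=np.hstack([f(t,340,180,80,50,5),f(t,232,210,80,50,5)])
b=np.hstack([f(s,285,215,80,70,5),f(s,240,145,80,70,5)][:2])
cv2.imwrite("pics/c.png",np.vstack([a,b])[:600])
for q in((364,197),(381,202),(398,206)):print(plane("top",q,.1))
print(plane("top",(264,234),.08))
print(plane("side",(276,190),0),plane("side",(276,162),.11))
for q in((352,205),(356,187),(409,203),(405,219)):print("rack",plane("top",q,.045))
E
```

```text
[ 0.57103483 -0.20607903  0.1       ]
[ 0.5544266  -0.25770156  0.1       ]
[ 0.54094942 -0.30941581  0.1       ]
[0.46509458 0.10349357 0.08      ]
[0.47270797 0.11997915 0.        ] [0.47740582 0.11202901 0.11      ]
rack [ 0.55557165 -0.17292573  0.045     ]
rack [ 0.61370196 -0.18774061  0.045     ]
rack [ 0.55832075 -0.35542402  0.045     ]
rack [ 0.50719277 -0.33982211  0.045     ]
```

View pics/c.png

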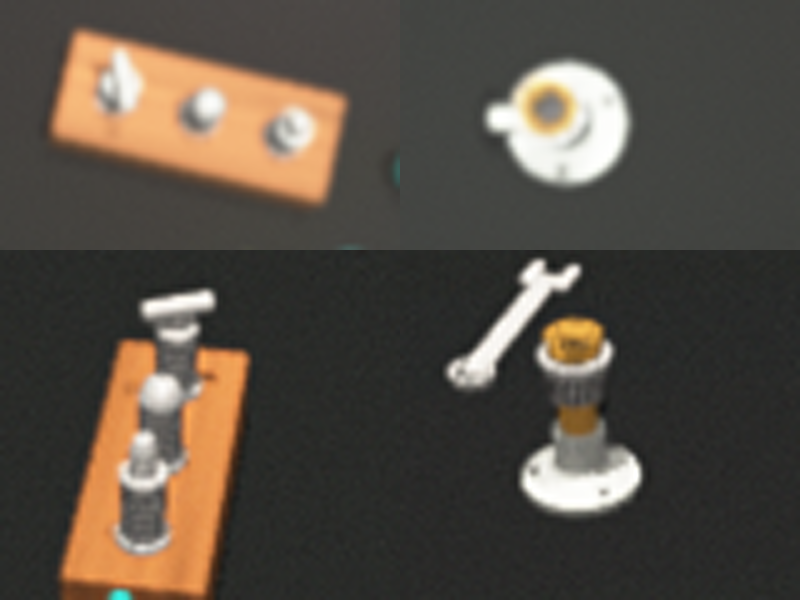

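The barbed plug is the fitting nearest the side camera, which is the right-hand one in the top view; the tee is far and the blank is in the middle. The coupler mouth is at top (261.8,231.4) and side (274.8,162). I'll work out the positions and then move.

```bash
cat >> h.py <<'E'
def toolshift(dw):
    R=Ro.from_euler("xyz",telemetry.get_obs()["tool_rot"],degrees=True).as_matrix(); return 1000*R.T@np.array(dw)
E
python3 - <<'E'
from h import *
print("mouth",cross("top",(261.8,231.4),"side",(274.8,162)))
print("foot",plane("top",(265.8,234.6),.01),plane("side",(276.2,190.5),.01))
c=[plane("top",q,.045)[:2] for q in((355,186),(409.4,199.4),(405,220.6),(350.4,207))]
m=np.mean(c,0);ax=(c[1]+c[2]-c[0]-c[3])/2;L=np.linalg.norm(ax);print(m,L,np.degrees(np.arctan2(ax[1],ax[0])),m+ax/L*.055)
print("tail",cross("top",(398.5,205),"side",(313.6,252.4)))
E
```

```text
mouth (array([0.47175415, 0.10650064, 0.11314871]), [np.float64(0.001896637900989798), np.float64(0.0018966379009897813)])
foot [0.46980086 0.10556851 0.01      ] [0.47310667 0.10203207 0.01      ]
[ 0.55957633 -0.26229551] 0.1786500136398057 -105.29265605401677 [ 0.54507011 -0.31534803]
tail (array([ 0.5454762 , -0.30995053,  0.10631956]), [np.float64(0.002410859188253605), np.float64(0.00241085918825362)])
```

>>> arm_command:
  series: "0 0 -3 -0.1065 0;0 0 -3 -0.1065 0;0 0 -3 -0.1065 0;0 0 -3 -0.1065 0;0 0 -3 -0.1065 0;0 0 -3 -0.1065 0;0 0 -3 -0.1065 0;0 0 -3 -0.1065 0;0 0 -3 -0.1065 0;0 0 -3 -0.1065 0"

```text
time_s: 0.93
tool_pos: [0.146, -0.6331, 0.2521]
tool_rot: [-180.0, -0.1, 74.3]
force: [-0.0, -0.2, -0.2]
grip_width: 0.087
grasp_force: 0.0
```

>>> arm_command:
  series: "20.8 14.9 0 0 0;20.8 14.9 0 0 0;20.8 14.9 0 0 0;20.8 14.9 0 0 0;20.8 14.9 0 0 0;20.8 14.9 0 0 0;20.8 14.9 0 0 0;20.8 14.9 0 0 0;20.8 14.9 0 0 0;20.8 14.9 0 0 0;20.8 14.9 0 0 0;20.8 14.9 0 0 0;20.8 14.9 0 0 0;20.8 14.9 0 0 0;20.8 14.9 0 0 0;20.8 14.9 0 0 0;20.8 14.9 0 0 0;20.8 14.9 0 0 0;20 14.4 0 0 0;0 0 0 0 0"

```text
time_s: 2.6
tool_pos: [0.5307, -0.326, 0.252]
tool_rot: [179.9, -0.3, 74.5]
force: [0.2, 1.2, 0.0]
grip_width: 0.0874
grasp_force: 0.0
```

Run:
```python
from h import *
import pickle
p=pose("wrist");im=cams.read_camera("wrist");cv2.imwrite("pics/w1.png",im);pickle.dump(p,open("w1.pkl","wb"))
o=telemetry.get_obs();print(o["tool_pos"],o["tool_rot"],proj("wrist",(.545,-.313,.108),p),proj("wrist",(.545,-.313,.045),p))
print("to mouth",toolshift(np.array([.4717,.105,.2521])-o["tool_pos"]))
```

```text
[ 0.528593   -0.32844922  0.25192412] [-1.79979457e+02 -1.29875294e-01  7.43602819e+01] [335.5234409  173.04781862] [333.90172825 163.33836152]
to mouth [ 402.0628876  -171.6387792     0.79703713]
```

View pics/w1.png

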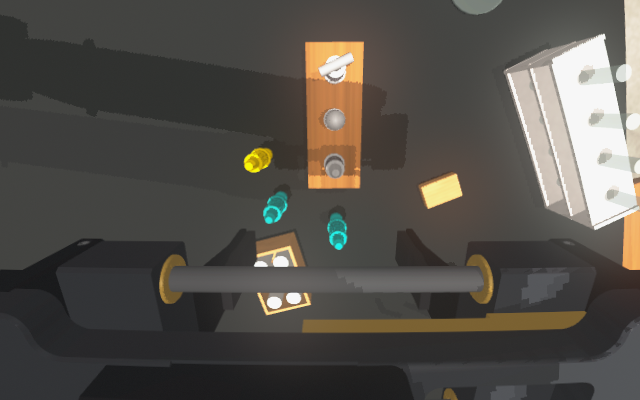

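The plug's tail tip is at about (336,171), where the triangulation predicted (335.5,173), and the rack lies along the image columns. Next is the outlet, to set the sleeve first.

>>> arm_command:
  series: "20.1 -8.6 0 0 0;20.1 -8.6 0 0 0;20.1 -8.6 0 0 0;20.1 -8.6 0 0 0;20.1 -8.6 0 0 0;20.1 -8.6 0 0 0;20.1 -8.6 0 0 0;20.1 -8.6 0 0 0;20.1 -8.6 0 0 0;20.1 -8.6 0 0 0;20.1 -8.6 0 0 0;20.1 -8.6 0 0 0;20.1 -8.6 0 0 0;20.1 -8.6 0 0 0;20.1 -8.6 0 0 0;20.1 -8.6 0 0 0;20.1 -8.6 0 0 0;10 -4 0 0 0;0 0 0 0 0;0 0 0 0 0"

```text
time_s: 4.32
tool_pos: [0.4789, 0.0462, 0.2524]
tool_rot: [180.0, 0.1, 74.0]
force: [0.7, -0.2, -0.1]
grip_width: 0.0873
grasp_force: 0.0
```

Run:
```python
from h import *
import pickle
# rack from w1
p=pickle.load(open("w1.pkl","rb"));im=cv2.imread("pics/w1.png")
h=cv2.cvtColor(im,cv2.COLOR_BGR2HSV);m=cv2.inRange(h,(5,100,60),(22,255,255));m=cv2.morphologyEx(m,cv2.MORPH_CLOSE,np.ones((15,15)));m[200:]=0;m[:,400:]=0
c=max(cv2.findContours(m,0,1)[0],key=cv2.contourArea)
b=cv2.boxPoints(cv2.minAreaRect(c));w=np.array([plane("wrist",q,.045,p)[:2] for q in b])
print(b.round(),w.round(4),w.mean(0))
# mouth
p=pose("wrist");im=cams.read_camera("wrist");cv2.imwrite("pics/w2.png",im);pickle.dump(p,open("w2.pkl","wb"))
o=telemetry.get_obs();print(o["tool_pos"],o["tool_rot"],proj("wrist",(.4717,.1055,.113),p))
```

```text
[[305.  41.]
 [363.  41.]
 [363. 188.]
 [305. 188.]] [[ 0.55   -0.165 ]
 [ 0.6152 -0.183 ]
 [ 0.5737 -0.3551]
 [ 0.4995 -0.3346]] [ 0.55959617 -0.25941881]
[0.47900129 0.0454745  0.25237298] [1.79995101e+02 6.25990629e-02 7.39037562e+01] [303.53369512 136.30674627]
```

View pics/w2.png

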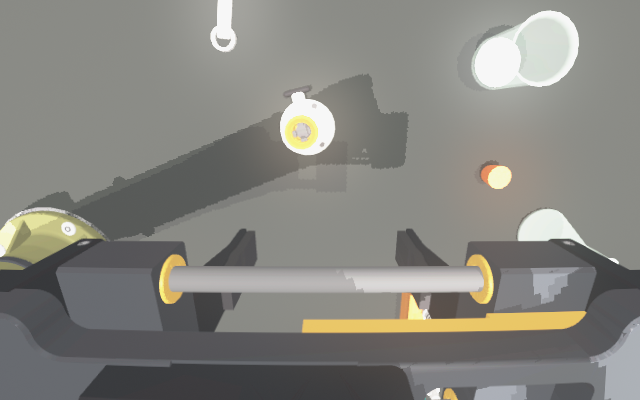

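The mouth ring is at about (302,131) in the wrist view and the foot at (307,127). Next I fit the ring, using several views.

```bash
cat >> h.py <<'E'
def blob(im,lo,hi,roi):
    x0,y0,x1,y1=roi;h=cv2.cvtColor(im,cv2.COLOR_BGR2HSV)[y0:y1,x0:x1]
    m=cv2.inRange(h,lo,hi);c=max(cv2.findContours(m,0,1)[0],key=cv2.contourArea)
    c=cv2.convexHull(c)+np.array([x0,y0]);return cv2.fitEllipse(c)
E
python3 - <<'E'
from h import *
import pickle
p=pickle.load(open("w2.pkl","rb"));im=cv2.imread("pics/w2.png")
e=blob(im,(15,60,120),(40,255,255),(270,100,340,160));print(e)
for z in(.105,.11,.115):print(plane("wrist",e[0],z,p), e[1][1]/287*(p[1][2]-z)*1.0)
f=blob(im,(0,0,235),(180,255,255),(270,90,345,165));print("white",f)
t=cv2.imread("pics/top0.png");et=blob(t,(12,60,80),(40,255,255),(250,222,275,242));print(et)
o1,d1=ray("wrist",e[0],p);o2,d2=ray("top",et[0])
A=np.stack([d1,-d2],1);k=np.linalg.lstsq(A,o2-o1,rcond=None)[0];print("tri",o1+d1*k[0],o2+d2*k[1])
print("shift",toolshift(np.array([.4717,.1055,.2])-telemetry.get_obs()["tool_pos"]))
E
```

```text
((301.05859375, 131.7547607421875), (32.75481033325195, 33.589595794677734), 167.1903076171875)
[0.46982813 0.1102772  0.105     ] 0.036208462997464115
[0.47032307 0.11047625 0.11      ] 0.03562327840173802
[0.470818  0.1106753 0.115    ] 0.03503809380601193
white ((305.8870544433594, 123.7934799194336), (53.534141540527344, 63.82744598388672), 165.1302490234375)
((260.9834289550781, 231.0087432861328), (10.17695140838623, 11.247175216674805), 129.5494842529297)
tri [0.47035109 0.11048752 0.11028309] [0.47137529 0.10918825 0.11023343]
shift [ 55.70523621 -23.66170045  52.31012369]
```

>>> arm_command:
  series: "7.5 -3.25 10 0 0;7.5 -3.25 10 0 0;7.5 -3.25 10 0 0;7.5 -3.25 10 0 0;7.5 -3.25 10 0 0;7.5 -3.25 10 0 0;7.5 -3.25 10 0 0;7 -3.25 10 0 0;0 0 7 0 0;0 0 0 0 0;0 0 0 0 0"

```text
time_s: 5.28
tool_pos: [0.4701, 0.1115, 0.1651]
tool_rot: [-180.0, 0.0, 74.0]
force: [-0.2, -0.6, 0.7]
grip_width: 0.0872
grasp_force: 0.0
```

Run:
```python
from h import *
import pickle
p=pose("wrist");im=cams.read_camera("wrist");cv2.imwrite("pics/w3.png",im);pickle.dump(p,open("w3.pkl","wb"))
o=telemetry.get_obs();print(o["tool_pos"],o["tool_rot"])
e=blob(im,(15,60,120),(40,255,255),(270,160,380,260));print(e)
p2=pickle.load(open("w2.pkl","rb"))
o1,d1=ray("wrist",e[0],p);o2,d2=ray("wrist",(301.06,131.75),p2)
k=np.linalg.lstsq(np.stack([d1,-d2],1),o2-o1,rcond=None)[0];print("tri",o1+d1*k[0],o2+d2*k[1])
for z in(.105,.11,.115):print(plane("wrist",e[0],z,p), e[1][1]/287.5*(p[1][2]-z))
```

```text
[0.47049186 0.11142109 0.16556674] [1.79996437e+02 5.52409404e-03 7.39894566e+01]
((326.43341064453125, 215.5803985595703), (42.89908218383789, 45.68667984008789), 178.52810668945312)
tri [0.46988416 0.11042862 0.10870075] [0.47019428 0.11042754 0.1086701 ]
[0.4695138  0.10911773 0.105     ] 0.03528753766539344
[0.47001418 0.11088885 0.11      ] 0.03449298671165278
[0.47051457 0.11265997 0.115     ] 0.03369843575791212
```

View pics/w3.png

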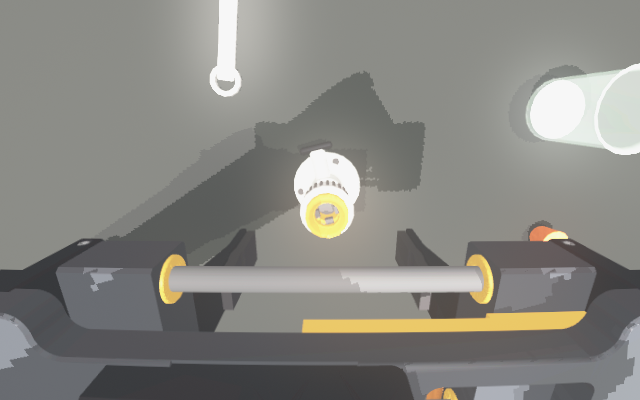

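The mouth is at (326,216), which gives about (0.470, 0.1105, 0.108), centred between the fingers. I'm descending around the sleeve.

>>> arm_command:
  series: "-1 0 11.5 0 0;0 0 11.5 0 0;0 0 11.5 0 0;0 0 11.5 0 0;0 0 11.5 0 0;0 0 11.5 0 0;0 0 11.5 0 0;0 0 11.5 0 0;0 0 11.5 0 0;0 0 2 0 0;0 0 0 0 0"

```text
time_s: 6.25
tool_pos: [0.4692, 0.1108, 0.059]
tool_rot: [-179.9, 0.0, 74.0]
force: [-0.2, -0.4, -0.1]
grip_width: 0.0871
grasp_force: 0.0
```

>>> arm_command:
  series: "0 0 0 0 255;0 0 0 0 255;0 0 0 0 255;0 0 0 0 255;0 0 0 0 255;0 0 0 0 255;0 0 0 0 255;0 0 0 0 255;0 0 0 0 255;0 0 0 0 255"
  squeeze: 30

```text
time_s: 7.08
tool_pos: [0.4705, 0.1107, 0.0602]
tool_rot: [179.9, -0.0, 74.0]
force: [1.6, -1.0, -0.8]
grip_width: 0.0443
grasp_force: 30.0
```

>>> arm_command:
  series: "0 0 2 0 255;0 0 2 0 255;0 0 2 0 255;0 0 2 0 255;0 0 2 0 255;0 0 0 0 255;0 0 0 0 255;0 0 0 0 255"

```text
time_s: 7.75
tool_pos: [0.4705, 0.1107, 0.0509]
tool_rot: [180.0, 0.0, 74.0]
force: [-1.6, -1.2, 7.0]
grip_width: 0.044
grasp_force: 30.0
```

>>> arm_command:
  series: "0 0 1 0 255;0 0 0 0 255;0 0 0 0 0;0 0 0 0 0;0 0 0 0 0;0 0 0 0 0;0 0 0 0 0;0 0 0 0 0;0 0 0 0 0;0 0 0 0 0"

```text
time_s: 8.58
tool_pos: [0.4699, 0.1108, 0.0489]
tool_rot: [-180.0, 0.0, 74.0]
force: [0.9, -0.0, -0.3]
grip_width: 0.0847
grasp_force: 0.0
```

>>> arm_command:
  series: "0 0 -10 0 0;0 0 -15 0 0;0 0 -20 0 0;0 0 -20 0 0;0 0 -20 0 0;0 0 -20 0 0;0 0 -15 0 0;0 0 0 0 0;0 0 0 0 0"

```text
time_s: 9.33
tool_pos: [0.4706, 0.111, 0.1701]
tool_rot: [179.9, -0.0, 74.0]
force: [0.6, 0.1, -0.8]
grip_width: 0.0872
grasp_force: 0.0
```

Run:
```python
from h import *
import pickle
p=pose("wrist");im=cams.read_camera("wrist");s=cams.read_camera("side");s0=cv2.imread("pics/side0.png")
o=telemetry.get_obs();print(o["tool_pos"],o["tool_rot"])
w3=cv2.imread("pics/w3.png")
f=lambda i,x,y,w,h,k:cv2.resize(i[y:y+h,x:x+w],None,fx=k,fy=k,interpolation=cv2.INTER_CUBIC)
cv2.imwrite("pics/d.png",np.vstack([np.hstack([f(s0,250,145,55,60,5),f(s,250,145,55,60,5)]),np.hstack([f(w3,280,140,92,100,3),f(im,280,140,91,100,3)])[:,:550]]))
print("to plug",toolshift(np.array([.545,-.313,.2])-o["tool_pos"]))
```

```text
[0.46942806 0.11064237 0.16842414] [-1.79948832e+02  3.71593807e-02  7.40167321e+01]Traceback (most recent call last):
  File "<stdin>", line 7, in <module>
    return _nx.concatenate(arrs, 0, dtype=dtype, casting=casting)
           ~~~~~~~~~~~~~~~^^^^^^^^^^^^^^^^^^^^^^^^^^^^^^^^^^^^^^^
ValueError: all the input array dimensions except for the concatenation axis must match exactly, but along dimension 1, the array at index 0 has size 550 and the array at index 1 has size 549
```

Run:
```python
from h import *
s=cams.read_camera("side");s0=cv2.imread("pics/side0.png");im=cams.read_camera("wrist")
o=telemetry.get_obs();w3=cv2.imread("pics/w3.png")
f=lambda i,x,y,w,h,k:cv2.resize(i[y:y+h,x:x+w],None,fx=k,fy=k,interpolation=cv2.INTER_CUBIC)
cv2.imwrite("pics/d.png",np.hstack([f(s0,250,145,40,60,5),f(s,250,145,40,60,5),f(w3,290,140,60,100,3),f(im,290,140,60,100,3)]) )
print("to plug",toolshift(np.array([.545,-.313,.2])-o["tool_pos"]))
```

```text
to plug [-386.44723485  189.40734688  -32.07714018]
```

View pics/d.png

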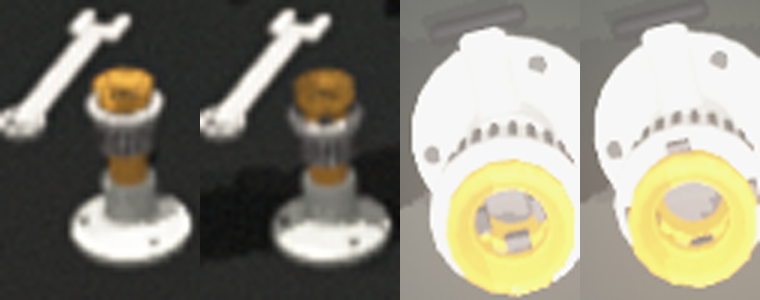

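The sleeve has caught: in the after crops more collar shows, the stem is shorter and the jaws are open. Now back to the plug.

>>> arm_command:
  series: "-19.3 9.5 -2 0 0;-19.3 9.5 -2 0 0;-19.3 9.5 -2 0 0;-19.3 9.5 -2 0 0;-19.3 9.5 0 0 0;-19.3 9.5 0 0 0;-19.3 9.5 0 0 0;-19.3 9.5 0 0 0;-19.3 9.5 0 0 0;-19.3 9.5 0 0 0;-19.3 9.5 0 0 0;-19.3 9.5 0 0 0;-19.3 9.5 0 0 0;-19.3 9.5 0 0 0;-19.3 9.5 0 0 0;-19.3 9.5 0 0 0;-19.3 9.5 0 0 0;-19.3 9.5 0 0 0;-19.3 9.5 0 0 0;-19.3 9.5 0 0 0"

```text
time_s: 11.2
tool_pos: [0.546, -0.3133, 0.1755]
tool_rot: [-179.9, -0.0, 74.0]
force: [-0.6, -0.5, 0.6]
grip_width: 0.0871
grasp_force: 0.0
```

>>> arm_command:
  series: "0 0 0 0 0;0 0 0 0 0"

```text
time_s: 11.37
tool_pos: [0.5455, -0.3134, 0.1753]
tool_rot: [-179.9, -0.1, 73.9]
force: [-0.6, 0.8, 0.1]
grip_width: 0.0873
grasp_force: 0.0
```

Run:
```python
from h import *
import pickle
p=pose("wrist");im=cams.read_camera("wrist");pickle.dump(p,open("w4.pkl","wb"));cv2.imwrite("pics/w4full.png",im)
o=telemetry.get_obs();print(o["tool_pos"],o["tool_rot"],proj("wrist",(.545,-.313,.108),p),proj("wrist",(.545,-.313,.045),p))
cv2.imwrite("pics/w4.png",cv2.resize(im[60:260,220:450],None,fx=3,fy=3))
print("to plug",toolshift(np.array([.545,-.313,.2])-o["tool_pos"]))
```

```text
[ 0.54598711 -0.31177021  0.17573368] [-1.79878635e+02 -9.90587208e-02  7.40119095e+01] [325.68676382 209.62910518] [325.87514924 190.2063445 ]
to plug [ -1.41215378  -0.66160073 -24.26744967]
```

View pics/w4.png

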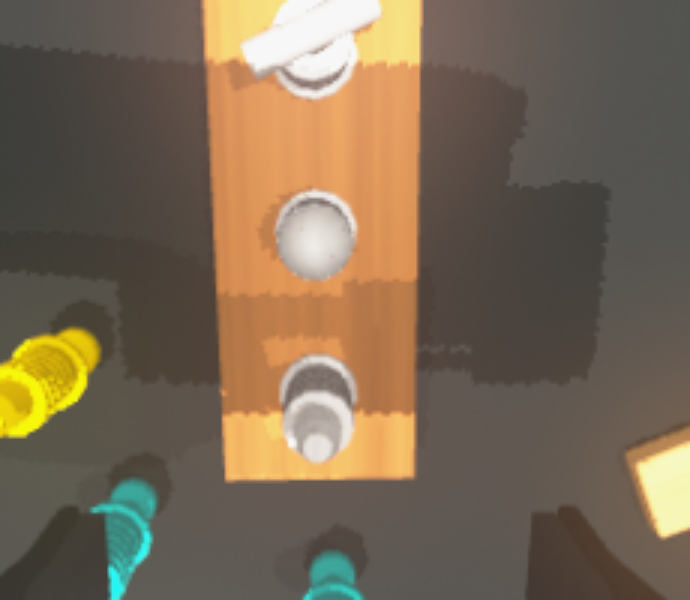

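The plug's tail tip is at full-image pixel (326,209), matching the prediction (325.7,209.6). A clearance check on the teal look-alikes comes before descending.

Run:
```python
from h import *
import pickle
p=pickle.load(open("w4.pkl","rb"));o=telemetry.get_obs()
print("tail",plane("wrist",(326,209),.108,p))
for z in (0,.03):
  for q in((263,225),(331,247),(246,180)):print(z,q,toolshift(plane("wrist",q,z,p)-np.array([.545,-.313,z])).round())
```

```text
tail [ 0.54540914 -0.31253505  0.108     ]
0 (263, 225) [-57. -80.   0.]
0 (331, 247) [-88.   6.  -0.]
0 (246, 180) [  1. -97.   0.]
0.03 (263, 225) [-45. -73.   0.]
0.03 (331, 247) [-73.   6.  -0.]
0.03 (246, 180) [  8. -88.   0.]
```

>>> arm_command:
  series: "-1 0 11 0 0;0 0 11 0 0;0 0 11 0 0;0 0 11 0 0;0 0 11 0 0;0 0 11 0 0;0 0 11 0 0;0 0 11 0 0;0 0 11 0 0;0 0 11 0 0;0 0 10 0 0;0 0 0 0 0;0 0 0 0 0"

```text
time_s: 12.5
tool_pos: [0.5457, -0.3134, 0.0563]
tool_rot: [-179.9, -0.0, 74.0]
force: [0.6, 0.2, -0.1]
grip_width: 0.0873
grasp_force: 0.0
```

>>> arm_command:
  series: "0 0 0 0 120;0 0 0 0 200;0 0 0 0 255;0 0 0 0 255;0 0 0 0 255;0 0 0 0 255;0 0 0 0 255;0 0 0 0 255;0 0 0 0 255;0 0 0 0 255;0 0 0 0 255;0 0 0 0 255"
  squeeze: 35

```text
time_s: 13.5
tool_pos: [0.5459, -0.3135, 0.057]
tool_rot: [-180.0, 0.0, 74.0]
force: [-0.3, -0.2, 1.7]
grip_width: 0.0213
grasp_force: 35.0
```

>>> arm_command:
  series: "0 0 -5 0 255;0 0 -10 0 255;0 0 -13 0 255;0 0 -13 0 255;0 0 -13 0 255;0 0 -13 0 255;0 0 -13 0 255;0 0 -13 0 255;0 0 -13 0 255;0 0 -13 0 255;0 0 -13 0 255;0 0 -13 0 255;0 0 -7 0 255;0 0 0 0 255"

```text
time_s: 14.67
tool_pos: [0.5471, -0.314, 0.2114]
tool_rot: [179.8, 0.1, 74.0]
force: [0.8, 1.0, -1.5]
grip_width: 0.0211
grasp_force: 35.0
```

Run:
```python
from h import *
o=telemetry.get_obs();print(o["tool_pos"],o["tool_rot"],o["force"],o["grip_width"]);print(toolshift(np.array([.4702,.1106,.2])-o["tool_pos"]))
```

```text
[ 0.54714989 -0.31396867  0.21142948] [1.79806706e+02 5.88708047e-02 7.40155155e+01] [ 0.83068501  0.95358987 -1.46233905] 0.021081015418835804
[ 386.97458046 -190.92732014   10.38782263]
```

>>> arm_command:
  series: "19.3 -9.5 0 0 255;19.3 -9.5 0 0 255;19.3 -9.5 0 0 255;19.3 -9.5 0 0 255;19.3 -9.5 0 0 255;19.3 -9.5 0 0 255;19.3 -9.5 0 0 255;19.3 -9.5 0 0 255;19.3 -9.5 0 0 255;19.3 -9.5 0 0 255;19.3 -9.5 0 0 255;19.3 -9.5 0 0 255;19.3 -9.5 0 0 255;19.3 -9.5 0 0 255;19.3 -9.5 0 0 255;19.3 -9.5 0 0 255;19.3 -9.5 0 0 255;19.3 -9.5 0 0 255;19.3 -9.5 0 0 255;19.3 -9.5 0 0 255"

```text
time_s: 16.33
tool_pos: [0.4689, 0.1108, 0.2085]
tool_rot: [-180.0, 0.0, 74.0]
force: [0.2, 1.1, -1.8]
grip_width: 0.0212
grasp_force: 35.0
```

>>> arm_command:
  series: "1 0 8 0 255;0 0 8 0 255;0 0 8 0 255;0 0 8 0 255;0 0 6 0 255;0 0 0 0 255;0 0 0 0 255"

```text
time_s: 16.92
tool_pos: [0.4698, 0.1102, 0.1704]
tool_rot: [-179.9, 0.0, 74.0]
force: [-0.1, 0.5, -1.1]
grip_width: 0.0214
grasp_force: 35.0
```

Run:
```python
from h import *
P=[]
for i in range(6):
    o=telemetry.get_obs();P.append(np.r_[o["tool_pos"],o["tool_rot"],o["force"]]);
    im=cams.read_camera("wrist")
print(np.mean(P,0).round(4))
s=cams.read_camera("side")
cv2.imwrite("pics/e.png",np.hstack([cv2.resize(im[140:280,260:400],None,fx=2.8,fy=2.8),cv2.resize(s[110:210,230:330],(392,392),interpolation=cv2.INTER_CUBIC)]))
```

```text
[ 4.70200e-01  1.10600e-01  1.71200e-01  5.99876e+01 -6.60000e-03
  7.39857e+01  2.58100e-01  2.07400e-01 -1.74350e+00]
```

View pics/e.png

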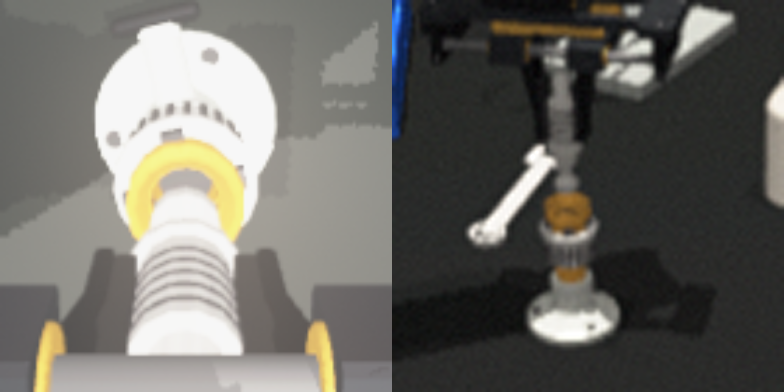

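The plug's tip is centred over the coupler's mouth in both views. Lowering gently.

>>> arm_command:
  series: "0 0 2 0 255;0 0 2 0 255;0 0 2 0 255;0 0 2 0 255;0 0 2 0 255;0 0 2 0 255;0 0 2 0 255;0 0 2 0 255;0 0 2 0 255;0 0 2 0 255;0 0 2 0 255;0 0 2 0 255;0 0 0 0 255"

```text
time_s: 18.35
tool_pos: [0.4699, 0.1104, 0.1466]
tool_rot: [-180.0, 0.0, 74.0]
force: [0.3, -0.5, -2.8]
grip_width: 0.0212
grasp_force: 35.0
```

>>> arm_command:
  series: "0 0 1.5 0 255;0 0 1.5 0 255;0 0 1.5 0 255;0 0 1.5 0 255;0 0 1.5 0 255;0 0 1.5 0 255;0 0 1.5 0 255;0 0 1.5 0 255;0 0 0 0 255"

```text
time_s: 19.1
tool_pos: [0.4699, 0.1108, 0.1347]
tool_rot: [-180.0, 0.0, 74.0]
force: [0.6, -0.2, -2.3]
grip_width: 0.0213
grasp_force: 35.0
```

>>> arm_command:
  series: "0 0 1 0 255;0 0 1 0 255;0 0 1 0 255;0 0 1 0 255;0 0 1 0 255;0 0 1 0 255;0 0 1 0 255;0 0 0 0 255"

```text
time_s: 19.77
tool_pos: [0.4703, 0.111, 0.1289]
tool_rot: [180.0, 0.0, 74.0]
force: [-2.7, -2.2, 5.7]
grip_width: 0.0212
grasp_force: 35.0
```

>>> arm_command:
  series: "0 0 0.5 0 255;0 0 0.5 0 255;0 0 0 0 255;0 0 0 0 255"

```text
time_s: 20.1
tool_pos: [0.4704, 0.1109, 0.1285]
tool_rot: [180.0, 0.0, 74.0]
force: [-3.6, -2.1, 9.9]
grip_width: 0.021
grasp_force: 35.0
```

>>> arm_command:
  series: "0 0 0.5 0 255;0 0 0.5 0 255;0 0 0 0 255;0 0 0 0 255"

```text
time_s: 20.43
tool_pos: [0.4703, 0.1105, 0.1268]
tool_rot: [180.0, 0.0, 74.0]
force: [-1.9, -2.8, 5.4]
grip_width: 0.0212
grasp_force: 35.0
```

```bash
cat > sl.py <<'E'
from h import *
o=telemetry.get_obs();print(o["tool_pos"],o["force"])
def cnt(s):
    h=cv2.cvtColor(s,cv2.COLOR_BGR2HSV);m=cv2.inRange(h,(8,90,40),(30,255,255))[150:195,262:290]
    return [int(v) for v in (m>0).sum(1)]
print(cnt(cv2.imread("pics/side0.png")));print(cnt(cams.read_camera("side")))
E
python3 sl.py
```

```text
[0.47030078 0.11052199 0.12683   ] [-1.89862755 -2.75031179  5.39242531]
[0, 0, 0, 0, 0, 0, 0, 0, 6, 10, 12, 13, 13, 12, 10, 10, 9, 5, 0, 0, 0, 0, 0, 0, 0, 0, 8, 9, 9, 7, 7, 5, 0, 0, 0, 0, 0, 0, 0, 0, 0, 0, 0, 0, 0]
[0, 0, 0, 0, 0, 0, 0, 0, 0, 0, 2, 5, 6, 7, 12, 11, 10, 7, 0, 0, 0, 0, 0, 0, 0, 0, 8, 9, 9, 7, 7, 6, 0, 0, 0, 0, 0, 0, 0, 0, 0, 0, 0, 0, 0]
```

Run:
```python
exec(open("sl.py").read().split("print(cnt")[0])
e=cv2.imread("pics/e.png")[:,392:];s=np.zeros((400,640,3),np.uint8);s[110:210,230:330]=cv2.resize(e,(100,100),interpolation=cv2.INTER_AREA)
print(cnt(s))
```

```text
[0.4703161  0.11051605 0.12680833] [-1.86966513 -2.53998087  5.24939679]
[0, 0, 0, 0, 0, 0, 0, 0, 0, 8, 12, 12, 13, 12, 12, 12, 11, 10, 8, 0, 0, 0, 0, 0, 0, 0, 0, 0, 8, 7, 7, 5, 0, 0, 0, 0, 0, 0, 0, 0, 0, 0, 0, 0, 0]
```

The stem's upper edge is back on row 26, as at the start with the sleeve forward; pulled back, it was on row 28. So the sleeve has sprung forward. Releasing.

>>> arm_command:
  series: "0 0 0 0 255;0 0 0 0 0;0 0 0 0 0;0 0 0 0 0;0 0 0 0 0;0 0 0 0 0;0 0 0 0 0;0 0 0 0 0;0 0 0 0 0;0 0 0 0 0;0 0 0 0 0;0 0 -5 0 0;0 0 -10 0 0;0 0 -12 0 0;0 0 -12 0 0;0 0 -12 0 0;0 0 -12 0 0;0 0 -12 0 0;0 0 -10 0 0;0 0 0 0 0"

```text
time_s: 22.15
tool_pos: [0.4714, 0.1111, 0.2136]
tool_rot: [179.8, -0.1, 74.0]
force: [-0.3, -0.8, 0.5]
grip_width: 0.087
grasp_force: 0.0
```

```bash
python3 sl.py
python3 - <<'E'
from h import *
s=cams.read_camera("side");im=cams.read_camera("wrist");p=pose("wrist");print(proj("wrist",(.4703,.1105,.178),p))
cv2.imwrite("pics/f.png",np.hstack([cv2.resize(im[120:280,260:400],(350,400)),cv2.resize(s[110:210,230:330],(400,400),interpolation=cv2.INTER_CUBIC)]))
E
```

```text
[0.47139845 0.11112075 0.21360539] [-0.33172459 -0.81473973  0.5279024 ]
[0, 0, 0, 0, 0, 0, 0, 0, 6, 10, 12, 13, 13, 12, 10, 10, 9, 5, 0, 0, 0, 0, 0, 0, 0, 0, 8, 9, 9, 7, 7, 5, 0, 0, 0, 0, 0, 0, 0, 0, 0, 0, 0, 0, 0]
[0, 0, 0, 0, 0, 0, 0, 0, 0, 0, 2, 5, 5, 8, 12, 11, 10, 5, 0, 0, 0, 0, 0, 0, 0, 0, 8, 9, 9, 8, 7, 6, 0, 0, 0, 0, 0, 0, 0, 0, 0, 0, 0, 0, 0]
[327.08087751 225.37635743]
```

View pics/f.png

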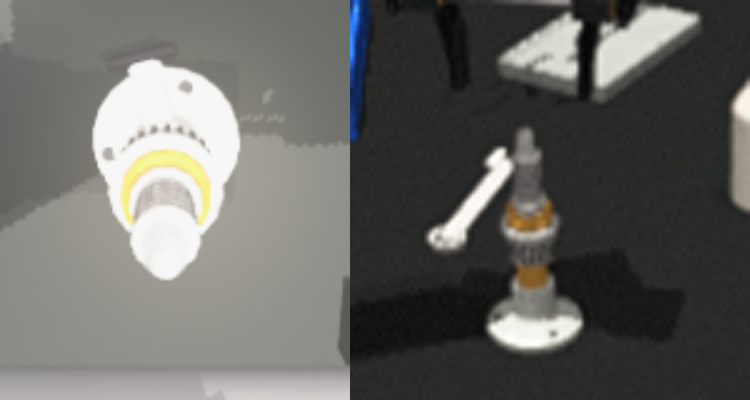

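The plug stands upright in the coupler with the sleeve forward, and the gripper is clear. Handing in.

```bash
python3 -c "
from cell import env
print(env.sign_off())"
```

```text
the job is handed in; nothing more can be done
None
```

I fitted the barbed plug into the coupler: the camera shows it upright with the sleeve sprung forward. The gripper was open and clear of it when I handed the job in at about 22 s; no verdict was returned.

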